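Seat the hex-footed trimming chuck by feel and set the cup over it

ROBOT

A 6-joint arm with a two-finger parallel gripper is mounted at the origin on the work surface. World frame = base frame: x ahead of the robot, y to its left, z up, the work surface at z = 0. Lengths are in mm, angles in rad, forces in N, time in s.
With the tool pointing down it reaches from about 275 to 750 mm from the base axis. Payload 10.2 kg.
Tool frame: the origin (TCP) lies on the front face of the gripper's body, between the roots of the fingers; the fingertips stand 73 mm ahead of it and the grasp point (between the pads) lies 54 mm ahead of it; z points along the fingers, y is the direction in which the jaws open and shut (so a half turn about z gives the same grasp; the last joint's range is limited). The gripper opens to 85 mm and grips with 20 to 120 N. Pads are 22 mm wide; open, the fingers measure 114 mm over their backs; the gripper's body (76 mm by 85 mm) begins 54 mm behind the grasp point. The pads swing forward as they close: fully open they stand 13 mm farther back than shut.
Start: joints at [1.042, 0.313, 1.498, -0, 1.331, -0.223], TCP at [158.068, 500.646, 303.894] pointing down, gripper open.
Joint ranges: [-2.94, 2.94], [-0.97, 2.17], [0.19, 2.56], [-1.23, 4.37], [0.02, 3.11], [-2.88, 2.88]. Speed limits (rad/s): [2.39, 2.39, 3.01, 3.14, 3.14, 3.14].

INTERFACE

Orientations are given as a unit quaternion [w, x, y, z].
In Python, from rig import ctrl gives the robot as it stands.
- The arm moves only by the tool move_arm, never from a script. Its argument "series" is a list of rows, each a list of 3 entries, a list of its own where there are three numbers: the shift along the tool's x, y, z in mm, then the turn about the tool's z in degrees, then the opening, from 0 (shut) to 1 (fully open). In form: [[[tx, ty, tz], yaw, grip], ...]. A call has 1 to 10 rows; each row is the pose to reach, as a shift and turn from the pose commanded when the call began, along the tool's axes at that moment; what a row does not reach only later rows make up. A row lasts 1/8 s, in which the tool goes at most 62.5 mm and 10.7 degrees, less where a joint would pass 70% of its speed; a pose out of reach is approached as far as the arm can. A call with a gripper value outside its range is refused whole. The fingers move at their own pace and stop on an object; "force" is the grip in N (left out, the last holds). Time passes only in rows, so rows that repeat a pose let the fingers close. It gives the time, the measured TCP pose, the force and the opening at its end, in the units of the state.
- ctrl.sense(): the state, without advancing time (a new reading comes with each control period).
- ctrl.capture(name): name is "side" or "top"; returns (picture, depth): 480x640x3 uint8, red, green, blue; 480x640 float32, mm along the optical axis (not along the pixel's ray), 0 where there is no reading.
- ctrl.camera_model(name): a dict with "fov_y" (degrees; the focal length in pixels is half the picture's height over the tangent of half this angle, whatever the lens; pixels are square), "cx", "cy" (the principal point, pixels), "rvec" (rotation vector, rad) and "tvec" (3), from world to camera coordinates, as OpenCV has them. Camera axes: x right, y down, z forward; pixel columns grow to the right and rows downward; lengths in mm; the calibration is good to about 2 mm. A picture is of the moment at which its call begins. camera_model takes no time and is no camera call.
- ctrl.finish_job(): hands the job in, once; it reports no verdict.
The state is a dict: "time_s": time; "joints": joint angles; "dq": joint speeds; "tau": joint torques, N m; "eef_pos": TCP position; "ee_rot": TCP orientation; "force": force on the tool from outside, world axes, zero at the start; "wrist_torque": the same for the moment, N m; "grip_width": opening from 0.0 (shut) to 1.0 (fully open).
Only numpy, scipy, OpenCV 4.12 (cv2) and the standard library are available. Lean on these libraries where they do the work, as an engineer would, in place of code of your own. Each camera call takes 0.05 s, during which the arm holds its last target.

TASK

Set the trimming stand up for trimming: put the loose wooden chuck, hex foot down, into the collar on the stand and shuffle it by feel until its foot drops fully home in the hex pocket, then stand the speckled cup mouth down over the chuck so that its rim rests level on the collar. Work gently: never press the chuck or the cup against the stand with more than 40 N, and leave the bowl, the rib and the black box where they are.

Things in the scene. Friction and masses are not known exactly. Their poses are not given: they have to be found in the camera images.
- stand: Wooden trimming stand, fixed: a 150 x 150 mm board, top 40 mm above the origin (centre of underside; z up, x, y along the edges). On it a rigid, fixed, darker round collar, fitted by hand: its centre is up to 4.5 mm off the stand's axis along x and as much along y, and it is turned up to 15 degrees either way about z; these errors are not measured. Unturned, two flats of its hex pocket face +x and -x.
- collar_nominal (a point): Point on the stand's axis at the height of the collar's top, 66 mm above the stand's origin. The collar is 84 mm across, 26 mm high; in its top a round recess 54 mm across, 12 mm deep, with a flat floor; in the middle of that floor (same centre) a hexagonal pocket 35 mm across flats and 14 mm deeper, whose bottom is the board's top. Axes as the stand's.
- chuck_center (a point): Loose pale wooden chuck, 70 mm high, about 0.12 kg, standing foot down; this point is on its axis, 35 mm above the underside; z up. The upper 44 mm is a plain round stub, 32 mm in diameter, by which it is gripped. Fully home, the point is 75 mm above the stand's origin (89 mm if the chuck merely rests on the recess floor).
- chuck_foot (a point): Centre of the chuck's underside. The lower 26 mm of the chuck is a hexagonal foot, 32 mm across flats, 37 mm across corners (its lowest 2.5 mm stepped in to 29 mm across flats); its x axis points to the middle of a flat. Fully home, the underside rests on the pocket's bottom and the foot's top is level with the collar's top.
- cup_center (a point): Speckled stoneware cup standing mouth down, 90 mm high, about 0.26 kg: outside 66 mm in diameter (62 mm at its foot, which is on top and closed), inside 58 mm in diameter, 84 mm deep, wall 4 mm. The point is on its axis, half-way up (45 mm above the rim); z up. With its rim on the collar the point is 111 mm above the stand's origin.
- bowl_center (a point): Bystander: empty stainless steel bowl, 130 mm across, 50 mm high; the point is on its axis, half-way up.
- rib_center (a point): Bystander: flat white rib lying on the slab, 120 x 50 x 6 mm, long along its y; the point is its centre.
- blackbox_center (a point): Bystander: black plastic box with a grey sliding door, 90 x 120 x 62 mm; the point is its centre.
Mind the look-alikes: they are no part of the job. Several things look just like the part that bears chuck_center: the one meant starts farthest to the robot's left. There is more than one size of the stand; the job needs the larger.

How it is judged (in metres and radians):
On the way:
1. the chuck is fully home in the hex pocket, upright (z of chuck_center in the frame of stand between 0.072 and 0.0778 m and horizontal distance between chuck_center and stand below 0.012 m and angle between chuck_center's own z axis and vertical below 0.07 rad), for 0.2 s.
At the end, for the whole second after the job is handed in: Chuck upright (4 degrees), its point 72 to 77.8 mm above the stand's origin and within 12 mm of the stand's axis; cup mouth down over it, level (4 degrees), its point 107 to 115 mm above the stand's origin and within 15 mm of the chuck's axis; both at rest (all of step 1 and z of cup_center in the frame of stand between 0.107 and 0.115 m and horizontal distance between cup_center and chuck_center below 0.015 m and angle between cup_center's own z axis and vertical below 0.07 rad and linear speed of each of cup, chuck below 0.02 m/s); the robot touches nothing.
It fails at once if the chuck is pressed against the stand with more than 40 N (contact force between chuck and stand above 40 N).
It fails at once if the cup is pressed against the stand with more than 40 N (contact force between cup and stand above 40 N).
It fails at once if the bowl, the rib or the black box is moved by more than 20 mm (distance of any of bowl_center, rib_center, blackbox_center from where it was at the start of the episode above 0.02 m).
It also fails if it takes over 67 s, if anything falls off the work surface, if the arm or the gripper's body presses on something with over 40 N, if the wrist force passes 120 N, or if a joint passes its speed limit or range.

## Working session

There is one attempt and no reset: what is moved stays moved. The work goes in short steps, Python scripts to look and compute and a tool call to move; the robot and the scene stay as the last step left them, time stands still between calls to the robot, and variables do not carry over. Pictures are saved under pics/ and viewed, and the job is handed in when it is done.

Besides the shell and the picture viewer there is one more tool, called after ">>>" as name([rows], argument=value, ...), one row to a line, values as JSON. move_arm: Moves the arm, as the interface text tells. Its arguments: {"type":"object","properties":{"series":{"type":"array","items":{"type":"array"}},"force":{"type":"number"}},"required":["series"]}

```bash
ls; mkdir -p pics
python3 - <<'E'
from rig import ctrl
import cv2,numpy as np
for n in("side","top"):
    p,d=ctrl.capture(n); cv2.imwrite(f"pics/{n}0.png",p[:,:,::-1]); np.savez(f"pics/{n}0.npz",p=p,d=d); print(n,ctrl.camera_model(n),(d>0).mean())
s=ctrl.sense();print(s)
E
```

```text
pics
side {'fov_y': 47.2521127524098, 'cx': 316.56238282081284, 'cy': 230.86116114183227, 'rvec': array([ 2.35100142, -0.64025229,  0.26580386]), 'tvec': array([-509.47609208,  236.64565743,  823.56825546])} 0.9960546875
top {'fov_y': 57.908987467309906, 'cx': 317.4038309694876, 'cy': 233.580942126051, 'rvec': array([ 2.15001659, -2.10106119,  0.19665813]), 'tvec': array([-64.39103522, 563.87288665, 798.17072029])} 0.9961263020833333
{'time_s': 0.1, 'joints': array([ 1.04162744e+00,  3.13370125e-01,  1.49834861e+00,  2.43435827e-05,
        1.33102579e+00, -2.23397495e-01]), 'dq': array([ 0.00127312, -0.00120542, -0.0009192 ,  0.0011651 ,  0.00115081,
       -0.00014502]), 'tau': array([ 1.89154780e-03, -4.12904727e+01, -2.60142231e+01, -2.57911324e-04,
        3.06417780e-03, -2.80769780e-05]), 'eef_pos': array([157.9687793 , 500.5134308 , 303.40920903]), 'ee_rot': array([-2.22632138e-04,  1.52293635e-01,  9.88335124e-01, -5.31298254e-04]), 'force': array([-0.04830148,  0.54942138,  0.67895036]), 'wrist_torque': array([-0.02694581,  0.00995273, -0.04407998]), 'grip_width': 0.9969600331768232}
```

View pics/side0.png

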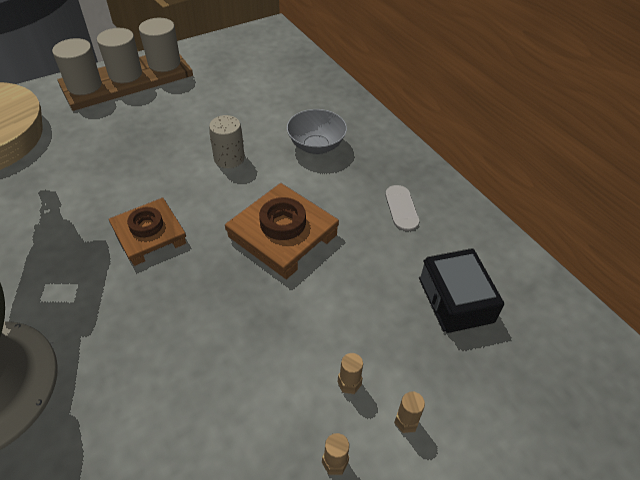

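View pics/top0.png

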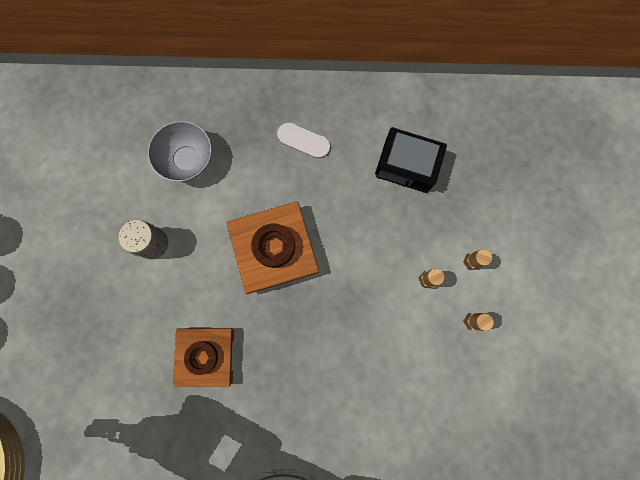

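```bash
cat > h.py <<'E'
import numpy as np,cv2
from rig import ctrl
def cam(n):
    m=ctrl.camera_model(n); f=240/np.tan(np.radians(m['fov_y'])/2)
    R=cv2.Rodrigues(m['rvec'])[0]; return f,m['cx'],m['cy'],R,m['tvec']
def cloud(n,d):
    f,cx,cy,R,t=cam(n); v,u=np.mgrid[:480,:640]
    P=np.stack([(u-cx)/f*d,(v-cy)/f*d,d],-1)-t
    W=P@R; W[d==0]=np.nan; return W
def proj(n,X):
    f,cx,cy,R,t=cam(n); P=np.atleast_2d(X)@R.T+t
    return np.c_[f*P[:,0]/P[:,2]+cx,f*P[:,1]/P[:,2]+cy]
E
python3 - <<'E'
from h import *
np.set_printoptions(precision=1,suppress=True)
for n,pts in (("top",dict(bowl=(187,157),rib=(303,141),box=(413,155),cup=(136,235),chA=(435,277),chB=(484,258),chC=(485,321),standcorner=(240,225),collar=(262,232),base=(285,476),table=(350,350))),("side",dict(cup=(226,123),chA=(351,360),chB=(411,397),chC=(337,440),stand=(250,225),small=(130,225)))):
    z=np.load(f"pics/{n}0.npz");W=cloud(n,z['d'])
    for k,(u,v) in pts.items(): print(n,k,np.nanmedian(W[v-1:v+2,u-1:u+2].reshape(-1,3),0))
print(-cam("top")[3].T@cam("top")[4],-cam("side")[3].T@cam("side")[4])
E
```

```text
top bowl [734.3 231.    5.9]
top rib [775.9 -15.7   6.6]
top box [ 727.7 -239.2   63.1]
top cup [547.6 287.1  90.7]
top chA [ 483.8 -274.6   70.6]
top chB [ 522.  -368.4   71.5]
top chC [ 404.6 -364.8   70.9]
top standcorner [581.  103.3  41. ]
top collar [563.1  55.3  67.4]
top base [111.9  -1.4   8.7]
top table [ 341.6 -121.3    0.3]
side cup [551.2 290.5  90.7]
side chA [ 486.7 -273.4   69.8]
side chB [ 527.3 -361.1   69.4]
side chC [ 408.2 -359.9   70.1]
side stand [487.1  59.   39.7]
side small [298.9 159.4  47.2]
[410.  -52.4 887.9] [ 237.2 -569.2  783.3]
```

```bash
cat >> h.py <<'E'
from scipy.optimize import least_squares
def hullfit(P,r=None):
    h=cv2.convexHull(P.astype(np.float32))
    (c,rr)=cv2.minEnclosingCircle(h); return np.array(c),rr
def bandcirc(W,c,rad,z0,z1):
    m=(np.hypot(W[...,0]-c[0],W[...,1]-c[1])<rad)&(W[...,2]>z0)&(W[...,2]<z1)
    return m
E
python3 - <<'E'
from h import *
np.set_printoptions(precision=1,suppress=True)
for n in("top","side"):
    z=np.load(f"pics/{n}0.npz");W=cloud(n,z['d'])
    for k,c,rad,a,b in (("chA",(484,-274),30,66,74),("cup",(549,289),50,87,94),("collar",(560,35),60,62,70),("board",(560,35),120,37,44)):
        m=bandcirc(W,c,rad,a,b);P=W[m]
        cc,r=hullfit(P[:,:2]); print(n,k,m.sum(),P.mean(0),cc,r, cv2.minAreaRect(P[:,:2].astype(np.float32)))
    # foot band
    m=bandcirc(W,(484,-274),40,5,24);P=W[m];print('foot',m.sum(),P.mean(0))
    p=z['p'];
    def crop(u,v,s,k,name):
        q=cv2.resize(p[v-s:v+s,u-s:u+s,::-1],None,fx=k,fy=k,interpolation=cv2.INTER_CUBIC);return q
    if n=="top": im=np.hstack([crop(275,245,32,6,0),crop(432,279,32,6,0)])
    else: im=np.hstack([crop(283,217,32,6,0),crop(351,373,32,6,0)])
    cv2.imwrite(f"pics/{n}crop.png",im)
E
```

```text
top chA 219 [ 484.8 -275.8   70.6] [ 484.9 -276.3] 16.119375228881836 ((484.8985595703125, -276.3423767089844), (28.554569244384766, 32.175140380859375), 1.058302640914917)
top cup 853 [546.2 288.5  90.6] [546.9 288.5] 31.69715690612793 ((546.0342407226562, 288.6139221191406), (60.64380645751953, 61.52584457397461), 0.09819386154413223)
top collar 853 [540.3  34.   66.5] [540.   34.3] 42.12276077270508 ((541.7610473632812, 34.602874755859375), (80.50440216064453, 83.17640686035156), 1.1808271408081055)
top board 4290 [537.9  38.3  40.6] [541.   36.9] 102.94801330566406 ((540.4014892578125, 38.07727813720703), (150.13401794433594, 149.81549072265625), 18.08094024658203)
foot 45 [ 479.8 -264.5   13.8]
side chA 348 [ 485.6 -276.9   69.6] [ 485.7 -276.1] 16.10784912109375 ((485.8810729980469, -276.3653259277344), (31.0799617767334, 30.313770294189453), 22.851903915405273)
side cup 483 [546.6 287.9  90.1] [549.  288.6] 33.58987808227539 ((547.4676513671875, 288.9703674316406), (61.138328552246094, 61.703304290771484), 27.527624130249023)
side collar 803 [540.2  32.5  65.7] [541.   33.8] 43.2946662902832 ((541.617919921875, 33.559730529785156), (80.81736755371094, 85.39881134033203), 1.7002943754196167)
side board 3485 [535.2  28.8  40.1] [541.5  36.1] 102.9588623046875 ((541.0203247070312, 38.25336456298828), (151.97145080566406, 152.12135314941406), 18.025672912597656)
foot 141 [ 478.9 -285.2   14.7]
```

View pics/topcrop.png

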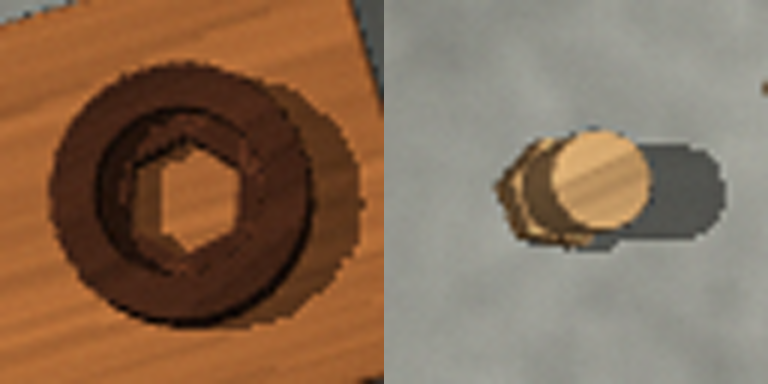

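View pics/sidecrop.png

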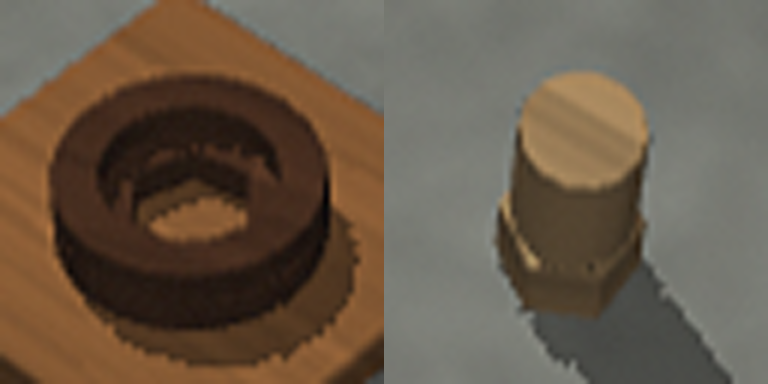

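```bash
cat > fit.py <<'E'
from h import *
np.set_printoptions(precision=2,suppress=True)
S=8
def poly(n,P,off,box):
    u=proj(n,P)+off-np.array(box[:2]); m=np.zeros((box[3]*4,box[2]*4),np.uint8)
    h=cv2.convexHull((u*4+1.5).astype(np.float32))
    cv2.fillConvexPoly(m,np.round(h*16).astype(np.int32),255,shift=4); return cv2.resize(m,(box[2],box[3]),interpolation=cv2.INTER_AREA)/255.
def hexa(c,yaw,af,z):
    a=np.radians(yaw+30+60*np.arange(6)); R=af/2/np.cos(np.pi/6); return np.c_[c[0]+R*np.cos(a),c[1]+R*np.sin(a),np.full(6,z)]
def circ(c,r,z):
    a=np.linspace(0,2*np.pi,60); return np.c_[c[0]+r*np.cos(a),c[1]+r*np.sin(a),np.full(60,z)]
def search(f,x0,steps,it=4):
    x=np.array(x0,float);best=f(x)
    from scipy.optimize import minimize
    r=minimize(f,x,method='Nelder-Mead',options=dict(initial_simplex=np.vstack([x]+[x+np.eye(len(x))[i]*steps[i] for i in range(len(x))]),maxiter=600)); return r.x,r.fun
E
cat > f1.py <<'E'
from fit import *
data={n:np.load(f"pics/{n}0.npz") for n in("top","side")}
Z={n:cloud(n,data[n]['d'])[...,2] for n in data}
# chuck
bx={"top":(400,250,64,60),"side":(320,335,64,70)}
def sub(n,a): b=bx[n]; return a[b[1]:b[1]+b[3],b[0]:b[0]+b[2]]
M={}
for n in data:
    m=(sub(n,Z[n])>3).astype(np.uint8); 
    k,l,s,c=cv2.connectedComponentsWithStats(m); i=1+np.argmax(s[1:,4]); M[n]=(l==i)
def fc(x,ns=("top","side")):
    e=0
    for i,n in enumerate(ns):
        o=x[3+2*i:5+2*i] if len(x)>3 else np.zeros(2)
        r=np.maximum.reduce([poly(n,np.vstack([hexa(x,x[2],32,2.5),hexa(x,x[2],32,26)]),o,bx[n]),poly(n,np.vstack([circ(x,16,26),circ(x,16,70)]),o,bx[n]),poly(n,np.vstack([hexa(x,x[2],29,0),hexa(x,x[2],29,2.5)]),o,bx[n])])
        e+=np.abs(r-M[n]).sum()
    return e
for y in(-20,-10,0,10,20,30): print("chuck",y,*search(fc,[485.5,-276.3,y],[2,2,6]))
for n in data: print(n,*min((search(lambda x:fc(x,(n,)),[485.5,-276.3,y],[2,2,6]) for y in(-15,0,15,30)),key=lambda q:q[1]))
# pocket
bx={"top":(243,213,64,64),"side":(251,185,64,64)}
for n in data: M[n]=sub(n,Z[n])<46
for n in data:
    cc=bandcirc(cloud(n,data[n]['d']),(540,34),25,30,47); M[n]=sub(n,cc)
    print(n,M[n].sum())
def fp(x,ns=("top","side")):
    e=0
    for i,n in enumerate(ns):
        o=np.zeros(2)
        r=np.minimum.reduce([poly(n,hexa(x,x[2],35,40),o,bx[n]),poly(n,hexa(x,x[2],35,54),o,bx[n]),poly(n,circ(x,27,66),o,bx[n])])
        e+=np.abs(r-M[n]).sum()
    return e
for y in(5,15,25,35,): print("pocket",y,*search(fp,[540.5,34,y],[2,2,6]))
for n in data: print(n,*min((search(lambda x:fp(x,(n,)),[540.5,34,y],[2,2,6]) for y in(5,15,25,35)),key=lambda q:q[1]))
E
python3 f1.py
```

```text
chuck -20 [ 485.41 -276.47   -7.33] 91.9921568627451
chuck -10 [ 485.39 -276.5    -7.42] 91.74509803921569
chuck 0 [ 485.53 -276.37   -6.83] 92.45490196078431
chuck 10 [ 485.42 -276.51   -7.51] 91.75294117647059Traceback (most recent call last):
  File "f1.py", line 18, in <module>
    for y in(-20,-10,0,10,20,30): print("chuck",y,*search(fc,[485.5,-276.3,y],[2,2,6]))
                                                   ~~~~~~^^^^^^^^^^^^^^^^^^^^^^^^^^^^^
  File "fit.py", line 15, in search
    r=minimize(f,x,method='Nelder-Mead',options=dict(initial_simplex=np.vstack([x]+[x+np.eye(len(x))[i]*steps[i] for i in range(len(x))]),maxiter=600)); return r.x,r.fun
    res = _minimize_neldermead(fun, x0, args, callback, bounds=bounds,
                               **options)
    fxr = func(xr)
    fx = function(np.copy(x), *(wrapper_args + args))
  File "f1.py", line 15, in fc
    r=np.maximum.reduce([poly(n,np.vstack([hexa(x,x[2],32,2.5),hexa(x,x[2],32,26)]),o,bx[n]),poly(n,np.vstack([circ(x,16,26),circ(x,16,70)]),o,bx[n]),poly(n,np.vstack([hexa(x,x[2],29,0),hexa(x,x[2],29,2.5)]),o,bx[n])])
                                                                                             ~~~~^^^^^^^^^^^^^^^^^^^^^^^^^^^^^^^^^^^^^^^^^^^^^^^^^^^^
  File "fit.py", line 5, in poly
    u=proj(n,P)+off-np.array(box[:2]); m=np.zeros((box[3]*4,box[2]*4),np.uint8)
      ~~~~^^^^^
  File "h.py", line 11, in proj
    f,cx,cy,R,t=cam(n); P=np.atleast_2d(X)@R.T+t
                ~~~^^^
  File "h.py", line 4, in cam
    m=ctrl.camera_model(n); f=240/np.tan(np.radians(m['fov_y'])/2)
ValueError: time passes only in moves, steps and waits
```

```bash
sed -i 's/^def cam(n):/import functools\n@functools.lru_cache(None)\ndef cam(n):/' h.py
python3 f1.py
```

```text
chuck -20 [ 485.41 -276.47   -7.33] 91.9921568627451
chuck -10 [ 485.39 -276.5    -7.42] 91.74509803921569
chuck 0 [ 485.53 -276.37   -6.83] 92.45490196078431
chuck 10 [ 485.42 -276.51   -7.51] 91.75294117647059
chuck 20 [ 485.49 -276.47   52.36] 92.56078431372549
chuck 30 [ 485.64 -276.47   50.73] 93.07058823529412
top [ 484.89 -276.49   -9.22] 27.658823529411762
side [ 486.13 -276.04   -8.68] 55.73725490196078
top 258
side 180
pocket 5 [541.    35.29  28.07] 77.32549019607843
pocket 15 [541.    35.28  28.24] 77.70588235294117
pocket 25 [540.95  35.29  28.12] 78.0156862745098
pocket 35 [540.74  35.21  29.05] 77.72549019607843
top [540.56  34.73  27.86] 17.341176470588238
side [541.62  37.65  30.32] 48.79607843137255
```

```bash
cat > go.py <<'E'
import sys,numpy as np
from scipy.spatial.transform import Rotation as Ro
from rig import ctrl
np.set_printoptions(precision=2,suppress=True)
s=ctrl.sense(); q=s['ee_rot']; R=Ro.from_quat([*q[1:],q[0]])
M=R.as_matrix()
print('t',s['time_s'],'pos',s['eef_pos'],'ang y-axis',np.degrees(np.arctan2(M[1,1],M[0,1])),'tilt z',M[:,2],'F',s['force'],'T',s['wrist_torque'],'g',s['grip_width'],'j',s['joints'])
if len(sys.argv)>3:
    x=np.array([float(a) for a in sys.argv[1:4]]); a=np.arctan2(M[1,1],M[0,1]); d=x-s['eef_pos']
    # assumes tool down: y axis (cos a, sin a,0), x = y cross z(down)
    y=np.array([np.cos(a),np.sin(a),0]); z=np.array([0,0,-1]); xx=np.cross(y,z)
    print('shift',d@xx,d@y,d@z)
E
python3 go.py 485.2 -276.4 203
```

```text
t 0.1 pos [157.97 500.51 303.41] ang y-axis 72.48026688396341 tilt z [-0. -0. -1.] F [-0.05  0.55  0.68] T [-0.03  0.01 -0.04] g 0.9969600331768232 j [ 1.04  0.31  1.5   0.    1.33 -0.22]
shift -545.9296050307171 -642.3671980359844 100.40920903343726
```

>>> move_arm([
  [[-60,-70,0],0,1],
  [[-120,-141,0],0,1],
  [[-180,-212,0],0,1],
  [[-240,-282,0],0,1],
  [[-300,-353,0],0,1],
  [[-360,-424,0],0,1],
  [[-420,-494,0],0,1],
  [[-480,-565,40],0,1],
  [[-546,-642,100],0,1],
  [[-546,-642,100],0,1],
])

```text
time_s: 1.35
eef_pos: [399.2, -73.1, 263.0]
ee_rot: [0.0, 0.153, 0.988, 0.0]
force: [1.3, 0.7, 1.0]
grip_width: 0.998
```

>>> move_arm([
  [[0,0,0],0,1],
  [[0,0,0],0,1],
])

```text
time_s: 1.6
eef_pos: [398.6, -70.5, 263.3]
ee_rot: [-0.0, 0.152, 0.988, 0.0]
force: [-0.3, 0.3, -0.2]
grip_width: 1.0
```

```bash
python3 go.py 485.2 -276.4 203
```

```text
t 1.6 pos [398.62 -70.52 263.3 ] ang y-axis 72.46710966226561 tilt z [-0.  0. -1.] F [-0.3   0.31 -0.16] T [ 0.03 -0.02 -0.03] g 0.9996925433986804 j [-0.47  0.09  1.89  0.    1.17 -1.73]
shift -144.58435338778557 -170.23570116597318 60.30321826768994
```

>>> move_arm([
  [[-37,-43,15],0,1],
  [[-73,-86,30],0,1],
  [[-110,-129,45],0,1],
  [[-144.6,-170.2,60],0,1],
  [[-144.6,-170.2,60],0,1],
  [[-144.6,-170.2,60],0,1],
])

```text
time_s: 2.35
eef_pos: [485.7, -275.2, 204.0]
ee_rot: [0.0, 0.152, 0.988, 0.0]
force: [0.2, -0.0, 0.3]
grip_width: 1.0
```

```bash
python3 go.py 485.2 -276.4 112;python3 - <<'E'
from h import *
p,d=ctrl.capture("side"); cv2.imwrite("pics/s1.png",p[:,:,::-1]); np.savez("pics/s1.npz",p=p,d=d)
p2,d=ctrl.capture("top"); cv2.imwrite("pics/t1.png",np.hstack([p[220:460,250:500],p2[140:380,340:590]])[:,:,::-1]); np.savez("pics/t1.npz",p=p2,d=d)
E
```

```text
t 2.35 pos [ 485.73 -275.19  203.95] ang y-axis 72.56990603616853 tilt z [ 0.  0. -1.] F [ 0.22 -0.01  0.31] T [ 0.01 -0.04  0.02] g 1.0003404830902738 j [-0.73  0.48  1.53  0.    1.13 -1.99]
shift 0.14431741154584002 -1.3099130032877007 91.95111508130299
```

View pics/t1.png

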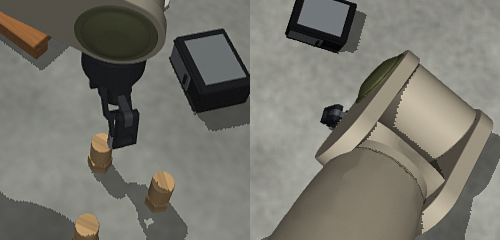

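Run:
```python
from h import *
z=np.load("pics/s1.npz"); p=z['p'].copy()
a=np.radians(72.5); y=np.array([np.cos(a),np.sin(a),0]); c=np.array([485.5,-275.3,203.9])
im=cv2.resize(p[220:420,270:470,::-1],None,fx=3,fy=3,interpolation=cv2.INTER_CUBIC)
for k in(-42.5,42.5,0):
  for h in (0,60,73):
    u=proj("side",c+k*y-[0,0,h])[0]; print(k,h,u); cv2.circle(im,tuple(int(q) for q in (u-[270,220])*3),3,(0,0,255),-1)
cv2.imwrite("pics/s1b.png",im)
```

```text
-42.5 0 [368.04881081 339.11525518]
-42.5 60 [363.92514879 363.09943011]
-42.5 73 [363.1002083  367.89747534]
42.5 0 [349.03210878 282.9837184 ]
42.5 60 [346.33234435 308.5773189 ]
42.5 73 [345.78907824 313.7274481 ]
0 0 [358.16356457 309.9370064 ]
0 60 [354.80152526 334.82427828]
0 73 [354.12689697 339.81816926]
```

View pics/s1b.png

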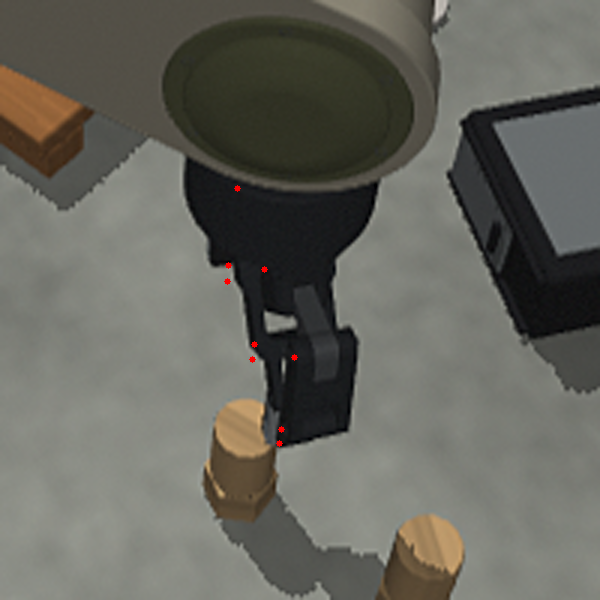

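>>> move_arm([
  [[0,-1,30],0,1],
  [[0,-1,60],0,1],
  [[0,-1,92],0,1],
  [[0,-1,92],0,1],
  [[0,-1,92],0,0.2],
  [[0,-1,92],0,0.0],
  [[0,-1,92],0,0.0],
  [[0,-1,92],0,0.0],
  [[0,-1,92],0,0.0],
  [[0,-1,92],0,0.0],
], force=50)

```text
time_s: 3.7
eef_pos: [485.6, -277.9, 112.4]
ee_rot: [0.001, 0.152, 0.988, -0.0]
force: [-0.3, 1.8, 6.9]
grip_width: 0.361
```

```bash
python3 go.py 485.2 -276.4 192;python3 - <<'E'
from h import *
p,d=ctrl.capture("side"); np.savez("pics/s2.npz",p=p,d=d)
cv2.imwrite("pics/s2.png",cv2.resize(p[260:460,270:470,::-1],None,fx=3,fy=3,interpolation=cv2.INTER_CUBIC))
E
```

```text
t 3.7 pos [ 485.6  -277.88  112.44] ang y-axis 72.47788236719319 tilt z [ 0. -0. -1.] F [-0.31  1.83  6.91] T [ 0.24  0.16 -0.01] g 0.36111162533066593 j [-0.73  0.61  1.6   0.    0.93 -1.99]
shift 0.8248235814330295 1.2893034875837035 -79.56209008969807
```

View pics/s2.png

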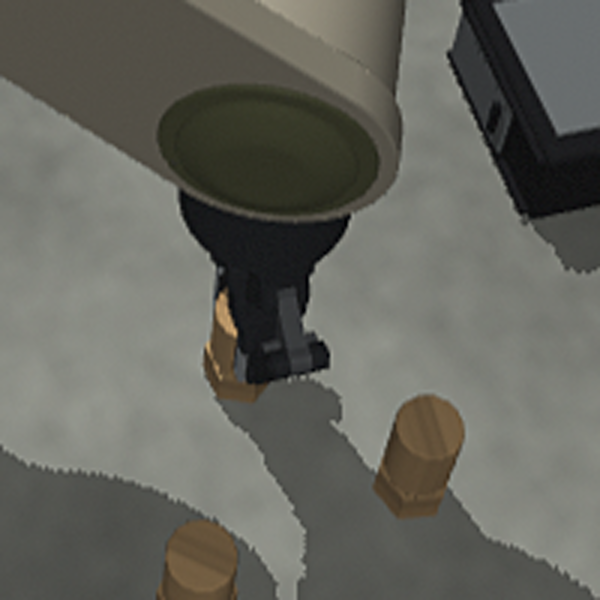

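>>> move_arm([
  [[0,0,-20],0,0],
  [[0,0,-70],0,0],
  [[0,0,-120],0,0],
  [[0,0,-120],0,0],
  [[0,0,-120],0,0],
])

```text
time_s: 4.38
eef_pos: [484.9, -277.4, 230.4]
ee_rot: [-0.001, 0.152, 0.988, 0.0]
force: [-0.9, 0.2, -2.5]
grip_width: 0.361
```

```bash
python3 go.py 540.7 34.7 232;python3 - <<'E'
from h import *
p,d=ctrl.capture("side"); np.savez("pics/s3.npz",p=p,d=d)
q,d=ctrl.capture("top"); np.savez("pics/t3.npz",p=q,d=d)
cv2.imwrite("pics/s3.png",np.hstack([cv2.resize(x[:,:,::-1],None,fx=2,fy=2,interpolation=cv2.INTER_CUBIC) for x in (p[200:400,270:470],q[180:380,340:540])]))
E
```

```text
t 4.375 pos [ 484.86 -277.44  230.44] ang y-axis 72.47409088423011 tilt z [-0.  0. -1.] F [-0.87  0.16 -2.54] T [-0.05 -0.02  0.01] g 0.3612367758145116 j [-0.73  0.45  1.5  -0.    1.19 -1.99]
shift 40.749764397459096 314.46138821487864 -1.5556110637008373
```

View pics/s3.png

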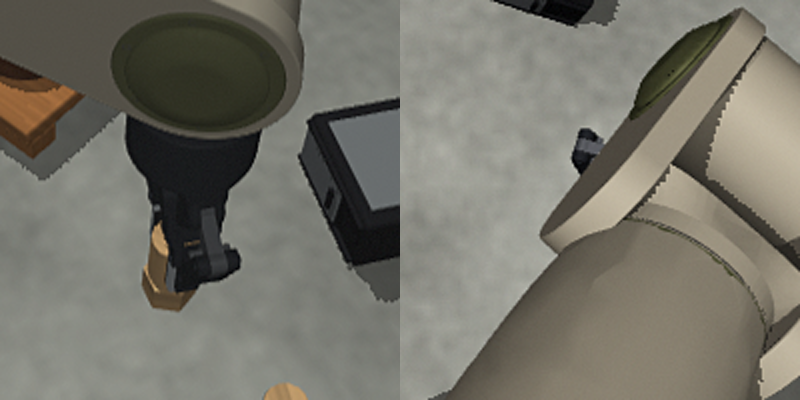

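```bash
cat > ov.py <<'E'
from fit import *
def draw(n,f,c,yaw,z0,u0,v0,s,k,out):
    p=np.load(f)['p']; im=cv2.resize(p[v0:v0+s,u0:u0+s,::-1],None,fx=k,fy=k,interpolation=cv2.INTER_CUBIC)
    for z,af,col in((2.5,32,(0,0,255)),(26,32,(0,255,0)),(0,29,(255,0,0))):
        u=(proj(n,hexa(c,yaw,af,z0+z))-[u0,v0]+.5)*k
        cv2.polylines(im,[np.int32(u)],True,col,1)
    cv2.imwrite(out,im)
E
python3 - <<'E'
from ov import *
draw("side","pics/s3.npz",(484.1,-277.2),-8.5,118,325,285,80,7,"pics/o3.png")
E
```

```text
(no output)
```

View pics/o3.png

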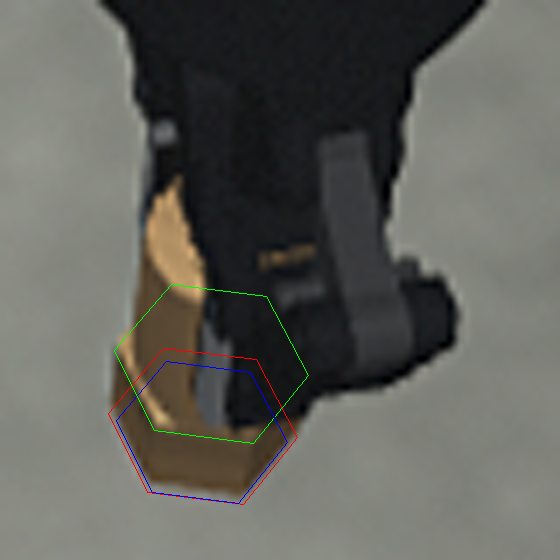

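>>> move_arm([
  [[6,50,0],4,0],
  [[13,100,0],8,0],
  [[19,150,0],12,0],
  [[26,200,0],16,0],
  [[32,250,0],20,0],
  [[40,314.2,0],23.5,0],
  [[40,314.2,0],23.5,0],
  [[40,314.2,0],23.5,0],
  [[40,314.2,0],23.5,0],
])

```text
time_s: 5.6
eef_pos: [541.6, 32.8, 231.0]
ee_rot: [-0.0, 0.351, 0.936, -0.0]
force: [-0.1, -0.0, -1.5]
grip_width: 0.356
```

```bash
python3 go.py 541.3 34.2 172;python3 - <<'E'
from h import *
p,d=ctrl.capture("side"); np.savez("pics/s4.npz",p=p,d=d)
q,d=ctrl.capture("top"); np.savez("pics/t4.npz",p=q,d=d)
cv2.imwrite("pics/s4.png",np.hstack([cv2.resize(x[:,:,::-1],None,fx=2,fy=2,interpolation=cv2.INTER_CUBIC) for x in (p[100:300,200:400],q[150:350,180:380])]))
E
```

```text
t 5.6 pos [541.57  32.85 230.97] ang y-axis 48.89986766732756 tilt z [-0. -0. -1.] F [-0.07 -0.02 -1.53] T [-0.01 -0.   -0.04] g 0.35600968648580883 j [-0.16  0.42  1.55 -0.    1.18 -1.01]
shift 1.0959179950865 0.8402988160634608 58.969680726867296
```

View pics/s4.png

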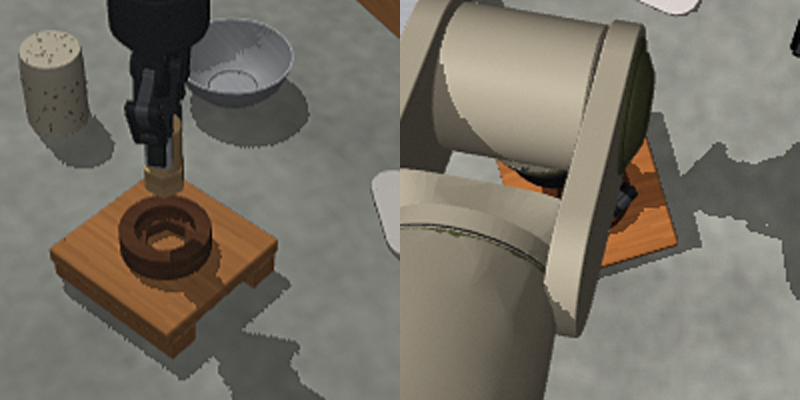

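>>> move_arm([
  [[1,0.8,15],0,0],
  [[1,0.8,30],0,0],
  [[1,0.8,40],0,0],
  [[1,0.8,40],0,0],
  [[1,0.8,40],0,0],
])

```text
time_s: 6.32
eef_pos: [541.7, 35.2, 191.7]
ee_rot: [0.0, 0.35, 0.937, 0.0]
force: [-0.5, 0.6, -1.0]
grip_width: 0.357
```

```bash
python3 go.py 541.3 34.2 172;python3 - <<'E'
from ov import *
p,d=ctrl.capture("side"); np.savez("pics/s5.npz",p=p,d=d)
s=ctrl.sense()['eef_pos']
draw("side","pics/s5.npz",(s[0]-.6,s[1]+.5),28,s[2]-112.4,243,165,80,7,"pics/o5.png")
E
```

```text
t 6.325 pos [541.66  35.21 191.74] ang y-axis 48.98148113107441 tilt z [ 0. -0. -1.] F [-0.52  0.56 -0.98] T [-0.02 -0.01 -0.06] g 0.35662426328317903 j [-0.15  0.46  1.59 -0.    1.09 -1.01]
shift -0.38884185209662203 -0.9973110419958879 19.735449144997432
```

View pics/o5.png

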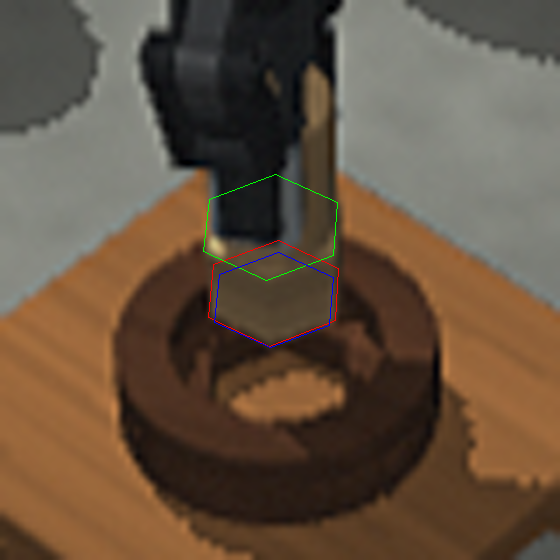

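>>> move_arm([
  [[-0.2,-0.5,6],0,0],
  [[-0.2,-0.5,12],0,0],
  [[-0.2,-0.5,17],0,0],
  [[-0.2,-0.5,20],0,0],
  [[-0.2,-0.5,22],0,0],
  [[-0.2,-0.5,24],0,0],
  [[-0.2,-0.5,24],0,0],
])

```text
time_s: 7.25
eef_pos: [541.3, 34.7, 167.4]
ee_rot: [-0.0, 0.35, 0.937, -0.0]
force: [-0.2, 0.7, -1.5]
grip_width: 0.36
```

```bash
python3 go.py 541.3 34.2 160
```

```text
t 7.25 pos [541.27  34.72 167.38] ang y-axis 48.97572418694006 tilt z [-0.  0. -1.] F [-0.16  0.68 -1.46] T [ 0.    0.03 -0.01] g 0.3602637236354617 j [-0.15  0.5   1.61  0.    1.03 -1.01]
shift -0.3671026041938016 -0.37542362313628813 7.384484318380942
```

Just above the recess floor, with no contact; I'll probe on down in 1 mm steps.

>>> move_arm([
  [[0,0,1],0,0],
  [[0,0,2],0,0],
  [[0,0,2.5],0,0],
  [[0,0,2.5],0,0],
])

```text
time_s: 7.75
eef_pos: [541.3, 34.7, 164.9]
ee_rot: [-0.0, 0.35, 0.937, -0.0]
force: [-0.2, -0.1, -1.6]
grip_width: 0.36
```

>>> move_arm([
  [[0,0,1],0,0],
  [[0,0,2],0,0],
  [[0,0,2.5],0,0],
  [[0,0,2.5],0,0],
])

```text
time_s: 8.25
eef_pos: [541.5, 34.6, 163.0]
ee_rot: [0.0, 0.35, 0.937, 0.0]
force: [-2.1, -0.7, 5.2]
grip_width: 0.362
```

>>> move_arm([
  [[0.3,-0.3,0],0,0],
  [[0.5,-0.8,0.3],0,0],
  [[0.5,-0.8,0.5],2,0],
  [[0.5,-0.8,0.5],0,0],
  [[0.5,-0.8,0.5],-2,0],
  [[0.5,-0.8,0.5],0,0],
])

```text
time_s: 9.0
eef_pos: [540.3, 34.5, 161.8]
ee_rot: [-0.0, 0.351, 0.936, -0.0]
force: [-0.5, -0.1, -1.4]
grip_width: 0.361
```

>>> move_arm([
  [[0,0,1],0,0],
  [[0,0,2],0,0],
  [[0,0,3],0,0],
  [[0,0,3],0,0],
])

```text
time_s: 9.5
eef_pos: [540.3, 34.4, 158.8]
ee_rot: [-0.0, 0.35, 0.937, -0.0]
force: [-0.1, -0.3, -1.7]
grip_width: 0.361
```

>>> move_arm([
  [[0,0,1],0,0],
  [[0,0,2],0,0],
  [[0,0,3],0,0],
  [[0,0,4],0,0],
  [[0,0,5],0,0],
  [[0,0,5],0,0],
])

```text
time_s: 10.25
eef_pos: [540.3, 34.5, 153.8]
ee_rot: [-0.0, 0.35, 0.937, -0.0]
force: [-0.9, -1.1, -1.1]
grip_width: 0.36
```

>>> move_arm([
  [[0,0,0.5],0,0],
  [[0,0,1],0,0],
  [[0,0,1.5],0,0],
  [[0,0,1.5],0,0],
])

```text
time_s: 10.75
eef_pos: [540.4, 34.4, 152.5]
ee_rot: [0.0, 0.35, 0.937, -0.0]
force: [-0.2, 0.1, 0.6]
grip_width: 0.357
```

>>> move_arm([
  [[0,0,0.3],0,0.6],
  [[0,0,0],0,0.7],
  [[0,0,0],0,0.7],
  [[0,0,-10],0,0.7],
  [[0,0,-50],0,1],
  [[0,0,-100],0,1],
  [[0,0,-130],0,1],
])

```text
time_s: 11.62
eef_pos: [540.6, 34.5, 285.7]
ee_rot: [0.002, 0.35, 0.937, 0.0]
force: [0.7, -0.1, -0.3]
grip_width: 0.998
```

```bash
python3 go.py 547 288.6 230;python3 - <<'E'
from h import *
np.set_printoptions(precision=1,suppress=True)
p,d=ctrl.capture("side"); np.savez("pics/s6.npz",p=p,d=d)
W=cloud("side",d); m=bandcirc(W,(540,34),22,90,125); P=W[m]; print(m.sum(),P[:,2].max(),np.percentile(P[:,2],[50,90,99]))
t=P[P[:,2]>107]; print(len(t),t.mean(0),hullfit(t[:,:2]))
cv2.imwrite("pics/s6.png",cv2.resize(p[80:280,180:380,::-1],None,fx=3,fy=3,interpolation=cv2.INTER_CUBIC))
E
```

```text
t 11.625 pos [540.58  34.47 285.71] ang y-axis 48.98405262916228 tilt z [ 0. -0. -1.] F [ 0.7  -0.14 -0.32] T [ 0.03 -0.01 -0.  ] g 0.997545056086146 j [-0.15  0.36  1.48  0.    1.3  -1.01]
shift 161.93652626120686 195.95994454679445 55.707833586385334
320 112.85578634175168 [108.8 111.2 112.4]
196 [541.1  34.7 109.9] (array([541.,  36.]), 16.397363662719727)
```

View pics/s6.png

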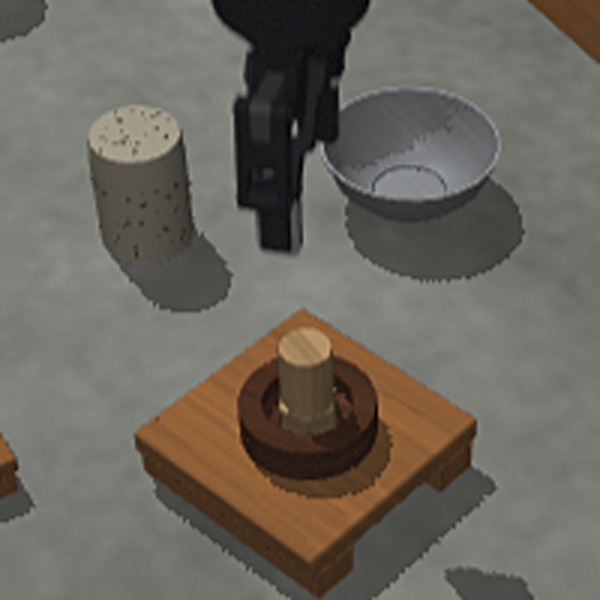

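>>> move_arm([
  [[40,49,0],0,1],
  [[80,98,15],0,1],
  [[120,147,30],0,1],
  [[161.9,196,55],0,1],
  [[161.9,196,55],0,1],
  [[161.9,196,55],0,1],
  [[161.9,196,55],0,1],
  [[161.9,196,55],0,1],
])

```text
time_s: 12.68
eef_pos: [547.4, 287.4, 228.2]
ee_rot: [0.0, 0.351, 0.936, 0.0]
force: [-0.1, -0.2, 0.1]
grip_width: 0.998
```

```bash
python3 go.py 546.8 288.6 107;python3 - <<'E'
from h import *
p,d=ctrl.capture("side"); np.savez("pics/s7.npz",p=p,d=d)
q,d=ctrl.capture("top"); np.savez("pics/t7.npz",p=q,d=d)
cv2.imwrite("pics/s7.png",np.hstack([cv2.resize(x[:,:,::-1],None,fx=2,fy=2,interpolation=cv2.INTER_CUBIC) for x in (p[20:220,130:330],q[120:320,30:230])]))
E
```

```text
t 12.675 pos [547.36 287.35 228.23] ang y-axis 48.878067124878655 tilt z [ 0.  0. -1.] F [-0.07 -0.19  0.08] T [ 0.03 -0.02 -0.04] g 0.9976427426313582 j [ 0.29  0.58  1.3  -0.    1.26 -0.56]
shift 1.2417494247716458 0.5723928898999493 121.22579888888515
```

View pics/s7.png

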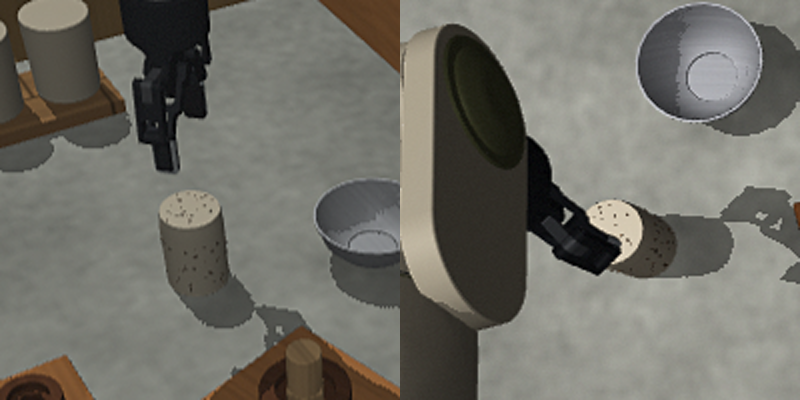

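>>> move_arm([
  [[1.2,0.6,20],0,1],
  [[1.2,0.6,45],0,1],
  [[1.2,0.6,60],0,1],
  [[1.2,0.6,70],0,1],
  [[1.2,0.6,80],0,1],
  [[1.2,0.6,85],0,1],
])

```text
time_s: 13.52
eef_pos: [546.4, 289.8, 142.1]
ee_rot: [-0.0, 0.35, 0.937, -0.0]
force: [0.6, -0.5, 0.2]
grip_width: 1.001
```

```bash
python3 go.py 546.8 288.6 107
```

```text
t 13.525 pos [546.4  289.82 142.13] ang y-axis 48.979485905154306 tilt z [-0. -0. -1.] F [ 0.58 -0.53  0.24] T [ 0.01 -0.01 -0.01] g 1.0008945515505348 j [ 0.3   0.67  1.38  0.    1.09 -0.56]
shift -1.1032545277325354 -0.6584807826398279 35.12974418933729
```

>>> move_arm([
  [[-1,-0.6,12],0,1],
  [[-1,-0.6,24],0,1],
  [[-1,-0.6,35],0,1],
  [[-1,-0.6,35],0,1],
  [[-1,-0.6,35],0,0.75],
  [[-1,-0.6,35],0,0.5],
  [[-1,-0.6,35],0,0.5],
  [[-1,-0.6,35],0,0.5],
  [[-1,-0.6,35],0,0.5],
  [[-1,-0.6,35],0,0.5],
], force=50)

```text
time_s: 14.78
eef_pos: [547.2, 288.9, 108.3]
ee_rot: [0.001, 0.35, 0.937, 0.001]
force: [0.4, 0.6, 6.0]
grip_width: 0.769
```

```bash
python3 go.py 546.8 288.6 107
```

```text
t 14.775 pos [547.15 288.87 108.33] ang y-axis 48.98229096912411 tilt z [ 0.  0. -1.] F [0.36 0.56 6.03] T [-0.    0.07  0.05] g 0.7690280405127137 j [ 0.3   0.72  1.4   0.    1.02 -0.56]
shift 0.0859300003873655 -0.4345466126691351 1.3268930793716152
```

>>> move_arm([
  [[0,0,-15],0,0.5],
  [[0,0,-50],0,0.5],
  [[0,0,-100],0,0.5],
  [[0,0,-140],0,0.5],
  [[0,0,-140],0,0.5],
  [[0,0,-140],0,0.5],
])

```text
time_s: 15.52
eef_pos: [546.2, 288.5, 246.3]
ee_rot: [-0.001, 0.35, 0.937, -0.001]
force: [-0.8, -0.4, -3.5]
grip_width: 0.766
```

>>> move_arm([
  [[-25,-30,0],0,0.5],
  [[-52,-63,0],0,0.5],
  [[-80,-97,0],0,0.5],
  [[-107,-130,0],0,0.5],
  [[-135,-163,0],0,0.5],
  [[-155,-188,0],0,0.5],
  [[-161.9,-196,0],0,0.5],
  [[-161.9,-196,0],0,0.5],
  [[-161.9,-196,0],0,0.5],
  [[-161.9,-196,0],0,0.5],
])

```text
time_s: 16.77
eef_pos: [540.2, 35.5, 247.3]
ee_rot: [-0.0, 0.35, 0.937, 0.0]
force: [0.8, 0.1, -2.3]
grip_width: 0.767
```

```bash
python3 go.py 540.7 34.7 178;python3 - <<'E'
from h import *
p,d=ctrl.capture("side"); np.savez("pics/s8.npz",p=p,d=d)
cv2.imwrite("pics/s8.png",cv2.resize(p[60:260,180:380,::-1],None,fx=3,fy=3,interpolation=cv2.INTER_CUBIC))
E
```

```text
t 16.775 pos [540.18  35.49 247.31] ang y-axis 49.051518966119275 tilt z [-0.  0. -1.] F [ 0.81  0.1  -2.28] T [-0.02  0.04  0.01] g 0.7666934790570414 j [-0.15  0.4   1.53  0.    1.21 -1.01]
shift -0.9057184320122569 -0.25352213013285846 69.30530458830131
```

View pics/s8.png

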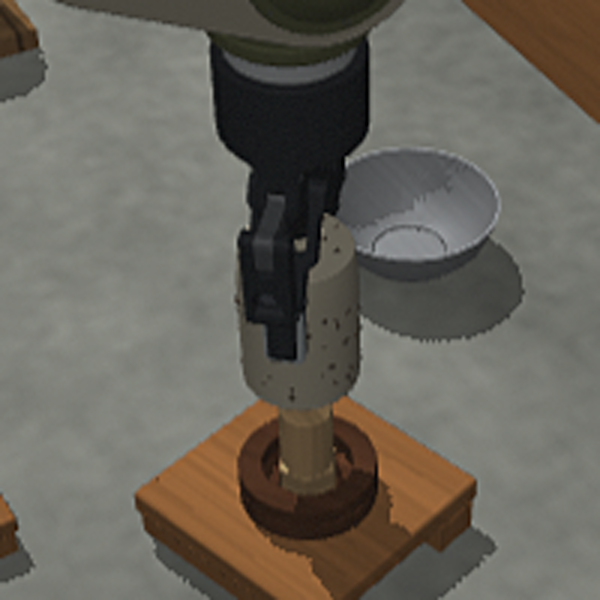

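>>> move_arm([
  [[-0.4,0,8],0,0.5],
  [[-0.4,0,18],0,0.5],
  [[-0.4,0,28],0,0.5],
  [[-0.4,0,38],0,0.5],
  [[-0.4,0,38],0,0.5],
])

```text
time_s: 17.45
eef_pos: [540.3, 34.3, 208.5]
ee_rot: [-0.001, 0.35, 0.937, -0.0]
force: [0.2, 0.2, -3.5]
grip_width: 0.769
```

>>> move_arm([
  [[0,0,7],0,0.5],
  [[0,0,14],0,0.5],
  [[0,0,20],0,0.5],
  [[0,0,25],0,0.5],
  [[0,0,29],0,0.5],
  [[0,0,30],0,0.5],
  [[0,0,30],0,0.5],
])

```text
time_s: 18.32
eef_pos: [540.6, 34.3, 179.5]
ee_rot: [0.0, 0.35, 0.937, 0.0]
force: [-0.5, -0.6, -3.1]
grip_width: 0.768
```

```bash
python3 go.py 540.7 34.7 174;python3 - <<'E'
from h import *
p,d=ctrl.capture("side"); np.savez("pics/s9.npz",p=p,d=d)
cv2.imwrite("pics/s9.png",cv2.resize(p[100:260,200:360,::-1],None,fx=4,fy=4,interpolation=cv2.INTER_CUBIC)[:600])
E
```

```text
t 18.325 pos [540.59  34.31 179.51] ang y-axis 48.97780209787598 tilt z [ 0.  0. -1.] F [-0.47 -0.65 -3.1 ] T [ 0.03 -0.03  0.03] g 0.767940192525955 j [-0.15  0.48  1.61  0.    1.06 -1.01]
shift 0.17526910215496264 0.36468388654896083 5.511358238439129
```

View pics/s9.png

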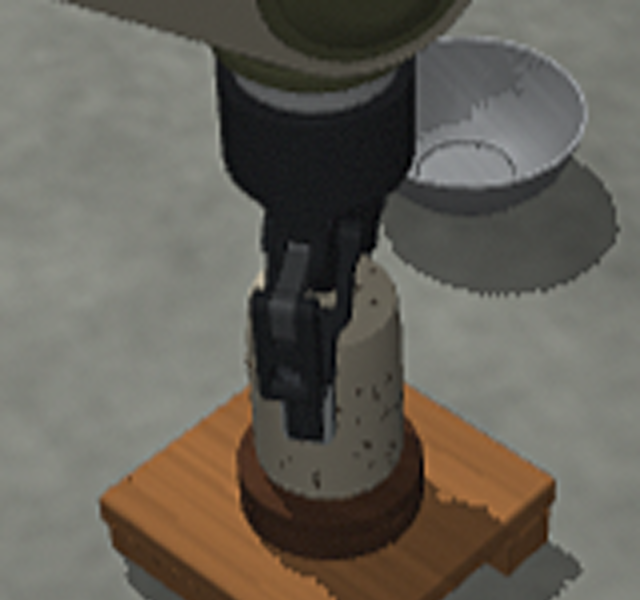

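>>> move_arm([
  [[0,0,1],0,0.5],
  [[0,0,2],0,0.5],
  [[0,0,3],0,0.5],
  [[0,0,3.5],0,0.5],
  [[0,0,4],0,0.5],
  [[0,0,4],0,0.5],
])

```text
time_s: 19.12
eef_pos: [540.5, 34.3, 175.4]
ee_rot: [-0.0, 0.35, 0.937, -0.0]
force: [-0.0, -0.7, -2.7]
grip_width: 0.766
```

>>> move_arm([
  [[0,0,0.5],0,0.5],
  [[0,0,1],0,0.5],
  [[0,0,1],0,0.5],
])

```text
time_s: 19.5
eef_pos: [540.5, 34.3, 174.4]
ee_rot: [-0.0, 0.35, 0.937, -0.0]
force: [-0.6, -0.2, -2.7]
grip_width: 0.769
```

>>> move_arm([
  [[0,0,0.4],0,0.5],
  [[0,0,0.8],0,0.5],
  [[0,0,0.8],0,0.5],
])

```text
time_s: 19.88
eef_pos: [540.6, 34.3, 174.2]
ee_rot: [0.0, 0.35, 0.937, -0.0]
force: [-2.5, 0.6, 5.4]
grip_width: 0.769
```

>>> move_arm([
  [[0,0,0.3],0,0.8],
  [[0,0,0.3],0,0.9],
  [[0,0,0.3],0,1],
  [[0,0,0.3],0,1],
  [[0,0,0.3],0,1],
])

```text
time_s: 20.5
eef_pos: [540.5, 34.3, 173.3]
ee_rot: [-0.0, 0.35, 0.937, -0.0]
force: [-0.5, 1.0, 0.2]
grip_width: 0.999
```

>>> move_arm([
  [[0,0,-5],0,1],
  [[0,0,-15],0,1],
  [[0,0,-35],0,1],
  [[0,0,-70],0,1],
  [[0,0,-120],0,1],
  [[40,40,-150],0,1],
  [[80,80,-150],0,1],
  [[130,130,-150],0,1],
  [[130,130,-150],0,1],
])

```text
time_s: 21.62
eef_pos: [526.8, 220.9, 324.0]
ee_rot: [0.0, 0.348, 0.937, 0.0]
force: [0.3, -1.4, -0.5]
grip_width: 0.995
```

```bash
python3 go.py;python3 - <<'E'
from h import *
np.set_printoptions(precision=1,suppress=True)
for n in("side","top"):
    p,d=ctrl.capture(n); W=cloud(n,d); m=bandcirc(W,(540.5,34.5),50,150,162);P=W[m]; print(n,m.sum())
    if m.sum()>50:
        A=np.c_[P[:,:2]-P[:,:2].mean(0),np.ones(len(P))]; print(np.linalg.lstsq(A,P[:,2],rcond=None)[0],hullfit(P[:,:2]))
    cv2.imwrite(f"pics/{n}10.png",p[:,:,::-1])
E
```

```text
t 21.625 pos [526.83 220.91 324.04] ang y-axis 49.22845496236924 tilt z [ 0.  0. -1.] F [ 0.32 -1.44 -0.53] T [-0.04 -0.03 -0.01] g 0.9945139173830716 j [ 0.19  0.4   1.32  0.    1.42 -0.67]
side 820
[  0.    0.  155.6] (array([540.7,  34.9]), 32.61481475830078)
top 1031
[  0.    0.  156.6] (array([539.8,  34.7]), 31.431941986083984)
```

View pics/side10.png

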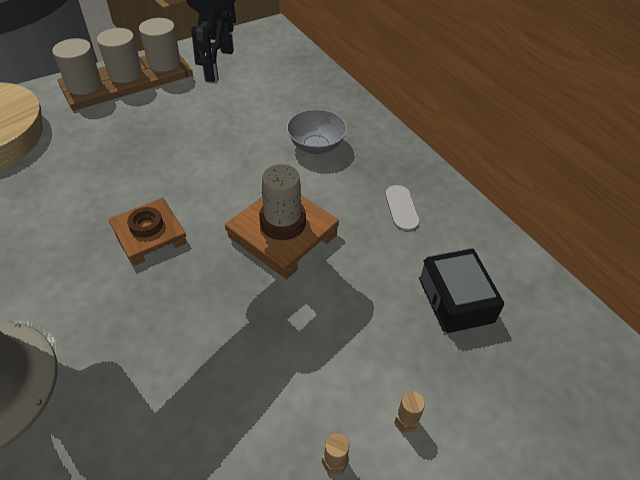

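View pics/top10.png

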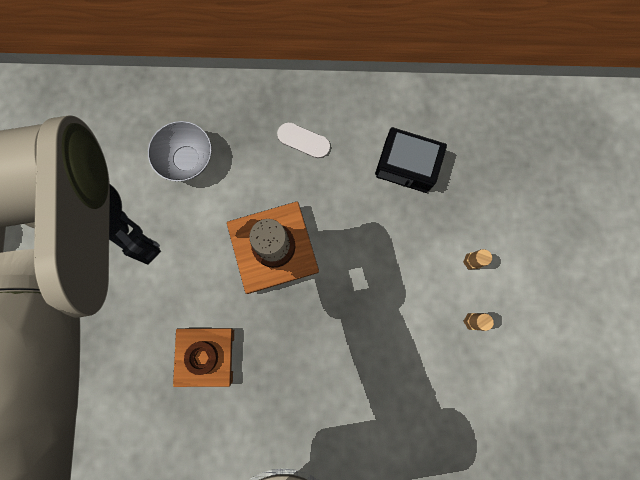

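>>> move_arm([
  [[0,0,0],0,1],
  [[0,0,0],0,1],
  [[0,0,0],0,1],
])

```text
time_s: 22.1
eef_pos: [528.0, 216.9, 323.4]
ee_rot: [0.0, 0.351, 0.936, -0.0]
force: [-0.2, -0.6, -0.2]
grip_width: 0.999
```

```bash
python3 -c "
from rig import ctrl
print(ctrl.finish_job())"
```

```text
the job is handed in; nothing more can be done
None
```

I put the leftmost chuck into the larger stand's collar and set the speckled cup mouth down over it. I handed the job in at about 22 s, and no verdict was reported.

- **Chuck:** The foot caught once on the pocket's edge, at about 7 N. I freed it with a shift of about 1 mm and a small wiggle, and it then dropped home. After I let go, the side camera put the chuck's top at 109.9 mm, where fully home should read 110 mm.
- **Cup:** I lowered it until the rim touched the collar, at about 8 N, then opened the gripper and backed off. Its top then measured 155.6 mm (side camera) and 156.6 mm (top camera); 156 mm is expected. The top looked level, and its centre was within about 1 mm of the collar's.
- **Rest of the scene:** The bowl, the rib, the black box and the other chucks look unmoved in the last pictures. The arm ended well clear of everything.

The highest force I read against the stand was about 8 N, but readings came only at the end of each move, so a brief peak in between could have gone unseen. The two cameras disagreed by up to about 1 mm, which is within their calibration. For the pocket's centre they differed by about 3 mm, so I used the top camera's value there. No check failed.

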